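Push a faulty light module out of its lamp housing

TASK

The light module with the red back is faulty: push it out of its white lamp housing from behind, pressing down through the round opening on top until its spring clips let go and it drops flat into the foam tray underneath. Leave the blue-backed module clipped in its own housing.

Things in the scene. Friction and masses are not known exactly. Their poses are not given: they have to be found in the camera images.
- red_module: The faulty light module, loose: a plain red cylinder 88 mm in diameter, 36 mm high (lowest 4 mm white), 0.3 kg, smooth. Origin: centre of its underside; z up through its flat red back (small white dot and black block printed on it), seen through the opening. Four spring clips under its edge hold it, its back 8 mm below the housing's top face.
- blue_module: The good module: same shape, size and origin but with a blue body and back, clipped in the same way in the other, identical housing. Leave it in place.
- red_housing: White drum lamp housing holding the red module, face down on a stand fixed to the bench. Origin at bench height on the drum's axis, z up. Drum 116 mm in diameter, 60 to 110 mm above the bench, open below. Under it four steel pillars and a 140 mm square tray, rim 24 mm high, grey foam surface 18 mm above the bench.
- red_opening (a point): Centre of the round opening, 68 mm across, rim 6 mm thick, in that housing's flat top face, 110 mm above the bench. Shut fingers fit through it (open ones do not) to press on the module's back. The clips resist with about 10 N in all and let go after about 15 mm; pressing the back to 33 mm below this point (25 mm of travel) is sure to free it.
Mind the look-alikes: they are no part of the job. What is shaped like the red_housing but black is not meant.

How it is judged:
By the outcome, as a careful person would: the job done as asked, in the order asked, and still so for the second after the job is handed in, with the robot touching nothing.
It also fails if it takes over 32 s, if anything falls off the work surface, if the arm or the gripper's body presses on something with over 40 N, if the wrist force passes 120 N, or if a joint passes its speed limit or range.

ROBOT

A 6-joint arm with a two-finger parallel gripper is mounted at the origin on the work surface. World frame = base frame: x ahead of the robot, y to its left, z up, the work surface at z = 0. Lengths are in m, angles in degrees, forces in N, time in s.
With the tool pointing down it reaches from about 0.325 to 0.85 m from the base axis. Payload 15.5 kg.
Tool frame: the origin (TCP) lies midway between the tips of the shut fingers; the grasp point (between the pads) lies 19 mm behind it; y points along the fingers, x is the direction in which the jaws open and shut, and the axes are right-handed (so a half turn about y gives the same grasp; the last joint's range is limited). The gripper opens to 91 mm and grips with 3 to 60 N. Pads are 32 mm wide; open, the fingers measure 118 mm over their backs; the gripper's body (76 mm by 178 mm) begins 60 mm behind the grasp point.
Start: joints at [66.664, 28.281, 77.091, -0, 74.628, -5.472], TCP at [0.192, 0.595, 0.214] pointing down, gripper open.
Joint ranges: [-166.48, 166.48], [-47.26, 123.95], [12.59, 153.08], [-70.14, 250.14], [6.76, 159.57], [-176.63, 176.63]. Speed limits (degrees/s): [108.29, 108.29, 147.25, 172.46, 172.46, 172.46].

INTERFACE

Orientations are given as a 3x3 rotation matrix whose columns are the frame's x, y, z axes.
In Python, from bench import ctrl gives the robot as it stands. The module is installed in compiled form; this text tells all that it offers. Calls block until the motion is done:
- ctrl.goto(position, orientation): joint-space move of the TCP to a pose.
- ctrl.move_l(position, vel=0.15, ori=None, contact_N=None): straight line of the TCP; ori=None keeps the orientation; vel is the mean speed in m/s. With contact_N (N) it stops when the force on the tool has changed by that much, and returns True; else False.
- ctrl.movej(angles): joint-space move.
- ctrl.command_gripper(opening): opening from 0.0 (shut) to 1.0 (fully open); the grip force is fixed at half the most; returns when the fingers have stopped.
- ctrl.sleep(seconds).
- ctrl.ik(position, orientation): joint angles nearest the present ones, or None.
- ctrl.read_camera(name): name is "scene" or "top" or "wrist"; returns the picture (384x512x3 uint8, blue, green, red); there is no depth.
- ctrl.camera_params(name): a dict with "fx", "fy", "cx", "cy" (pixels), "pose" (4x4, takes a point from camera to world coordinates); the wrist camera has in their place "T_tool_cam" (4x4, takes a point from camera to tool coordinates, whose origin is the TCP and whose axes are the tool frame's). Camera axes: x right, y up, looking along -z (the intrinsics and any distortion apply to the point x, -y, -z); pixel columns grow to the right and rows downward; lengths in m; the calibration is good to about 2 mm. A picture is of the moment at which its call begins: read the wrist's pose just before it. camera_params takes no time and is no camera call.
A pose or a line that the arm cannot do raises ctrl.MotionError and nothing moves.
- ctrl.sign_off(): hands the job in, once; it reports no verdict.
Readings, each from a call of its own:
- ctrl.current_t(): time.
- ctrl.current_q(): joint angles.
- ctrl.current_dq(): joint speeds.
- ctrl.current_effort(): joint torques, N m.
- ctrl.current_tool_pos(): TCP position.
- ctrl.current_eef_rot(): TCP orientation.
- ctrl.current_contact_force(): force on the tool from outside, world axes, zero at the start.
- ctrl.current_wrist_torque(): the same for the moment, N m.
- ctrl.current_grip_width(): opening from 0.0 (shut) to 1.0 (fully open).
Only numpy, scipy, OpenCV 4.12 (cv2) and the standard library are available. Lean on these libraries where they do the work, as an engineer would, in place of code of your own. Each camera call takes 0.05 s, during which the arm holds its last target.

## Working session

There is one attempt and no reset: what is moved stays moved. The work goes in short steps, each a Python script; the robot and the scene stay as the last script left them, time stands still between calls to the robot, and variables do not carry over. Pictures are saved under pics/ and viewed, and the job is handed in when it is done.

```bash
mkdir -p pics
python3 - <<'E'
from bench import ctrl
import cv2,numpy as np
for n in ("scene","top","wrist"):
    cv2.imwrite(f"pics/{n}0.png",ctrl.read_camera(n))
    p=ctrl.camera_params(n); print(n,{k:(np.round(v,4).tolist() if not isinstance(v,str) else v) for k,v in p.items()})
print(ctrl.current_t(),ctrl.current_tool_pos(),ctrl.current_eef_rot(),ctrl.current_contact_force())
E
```

```text
scene {'fx': 446.2639, 'fy': 446.2639, 'cx': 256.1298, 'cy': 190.3392, 'pose': [[-0.3146, -0.7919, 0.5234, 0.9655], [0.9491, -0.253, 0.1877, 0.1815], [-0.0162, 0.5558, 0.8311, 0.8725], [0.0, 0.0, 0.0, 1.0]]}
top {'fx': 422.519, 'fy': 422.519, 'cx': 251.5581, 'cy': 197.2937, 'pose': [[0.0891, 0.9666, -0.2405, 0.2414], [-0.996, 0.0873, -0.0181, 0.0081], [0.0035, 0.2411, 0.9705, 1.025], [0.0, 0.0, 0.0, 1.0]]}
wrist {'fx': 282.8776, 'fy': 282.8776, 'cx': 252.6935, 'cy': 191.2019, 'T_tool_cam': [[1.0, -0.0, 0.0009, -0.0006], [0.0008, 0.2954, -0.9554, -0.1698], [-0.0002, 0.9554, 0.2954, 0.0838], [0.0, 0.0, 0.0, 1.0]]}
0.15 [0.19162435 0.59461247 0.21348773] [[ 3.06764518e-01 -3.52451418e-04 -9.51785378e-01]
 [ 9.51785020e-01 -8.29199587e-04  3.06764710e-01]
 [-8.97339700e-04 -9.99999594e-01  8.10889685e-05]] [-0.24039874  0.9054072  -0.43382437]
```

View pics/scene0.png

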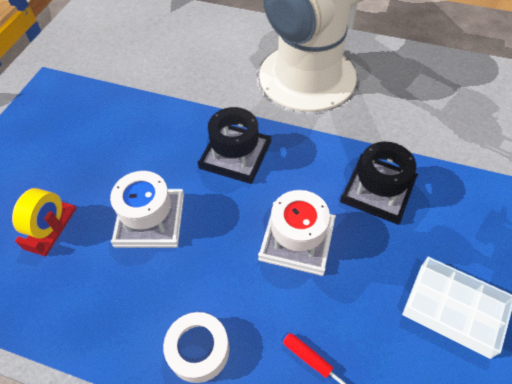

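View pics/top0.png

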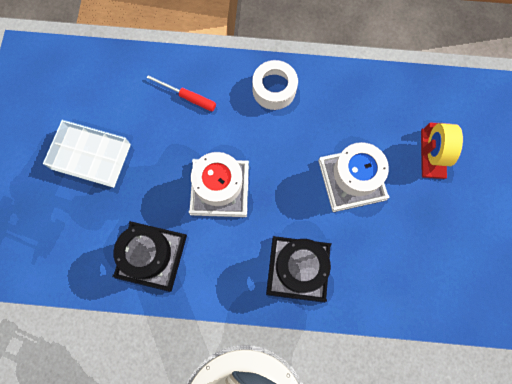

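View pics/wrist0.png

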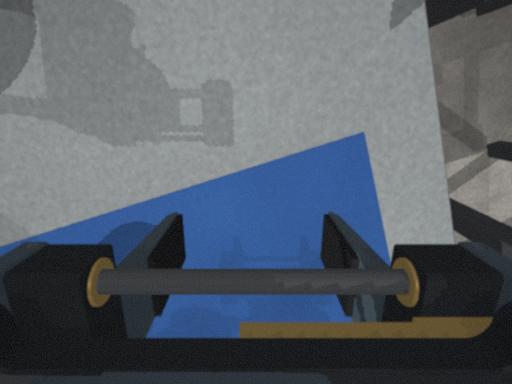

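Scene and top show the candidates as (scene pixel / top pixel):
- White housing with red back: (300,215) / (216,178), the target.
- White housing with blue back: (139,196) / (362,166).
- Two black housings: (233,132), (387,168) / (142,250), (302,265).
- White empty ring: (197,347) / (275,85).
- Red screwdriver and red tape stand.

Next I'll take close crops and measure.

```bash
cat > h.py <<'E'
import cv2,numpy as np
from bench import ctrl
def ray(n,uv,z):
    p=ctrl.camera_params(n);T=np.array(p["pose"])
    d=T[:3,:3]@np.array([(uv[0]-p["cx"])/p["fx"],-(uv[1]-p["cy"])/p["fy"],-1])
    o=T[:3,3]; return o+d*(z-o[2])/d[2]
def proj(n,X):
    p=ctrl.camera_params(n);T=np.linalg.inv(np.array(p["pose"]));c=T[:3,:3]@np.array(X)+T[:3,3]
    return p["cx"]+p["fx"]*c[0]/-c[2],p["cy"]-p["fy"]*c[1]/-c[2]
def circ(P):
    A=np.c_[2*P,np.ones(len(P))];s=np.linalg.lstsq(A,(P**2).sum(1),rcond=None)[0]
    return s[:2],np.sqrt(s[2]+s[:2]@s[:2])
def red(im):
    h=cv2.cvtColor(im,cv2.COLOR_BGR2HSV)
    return ((((h[...,0]<10)|(h[...,0]>170))&(h[...,1]>120)&(h[...,2]>60))*255).astype(np.uint8)
E
python3 - <<'E'
from h import *
out=[]
for n,c in (("scene",(300,215)),("top",(216,178))):
    im=cv2.imread(f"pics/{n}0.png"); m=red(im)
    w=np.zeros_like(m); cv2.circle(w,c,25,255,-1); m&=w
    cs,_=cv2.findContours(m,cv2.RETR_EXTERNAL,cv2.CHAIN_APPROX_NONE); k=max(cs,key=cv2.contourArea)
    k=cv2.convexHull(k)[:,0]
    print(n,cv2.fitEllipse(k))
    for z in(.102,.104,.11):
        P=np.array([ray(n,q,z)[:2] for q in k]); print(z,circ(P), P.min(0),P.max(0))
    # outer top edge: white outline, half seen against other things
    x,y=c; out.append(cv2.resize(im[y-60:y+65,x-60:x+60],None,fx=3.3,fy=4/1.2,interpolation=cv2.INTER_CUBIC))
h=min(o.shape[0] for o in out)
cv2.imwrite("pics/crop.png",np.hstack([o[:h] for o in out]))
E
```

```text
scene ((299.9835205078125, 214.54977416992188), (27.45546531677246, 33.005210876464844), 100.20748138427734)
0.102 (array([0.50828995, 0.10927128]), np.float64(0.03239974839899901)) [0.47645817 0.07668201] [0.54025309 0.14189243]
0.104 (array([0.50947673, 0.10945889]), np.float64(0.032315643030049114)) [0.47772758 0.07695422] [0.5413569  0.14199537]
0.11 (array([0.51303707, 0.11002174]), np.float64(0.03206332692320572)) [0.4815358  0.07777086] [0.54466832 0.14230417]
top ((216.1544952392578, 176.22637939453125), (27.30988121032715, 28.891067504882812), 79.87034606933594)
0.102 (array([0.51237904, 0.11007939]), np.float64(0.03269738326007427)) [0.48112892 0.0777332 ] [0.54444263 0.14277935]
0.104 (array([0.51179194, 0.10985833]), np.float64(0.03262653163209955)) [0.48060954 0.07758223] [0.54378605 0.14248743]
0.11 (array([0.51003064, 0.10919515]), np.float64(0.032413976748172445)) [0.47905138 0.07712932] [0.54181632 0.14161168]
```

View pics/crop.png

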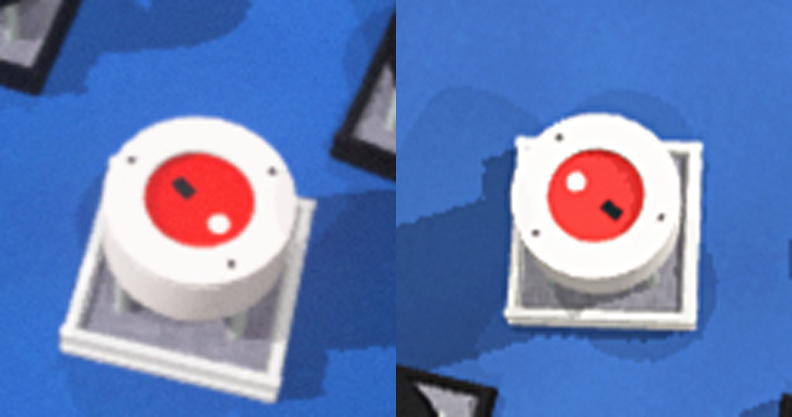

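Left crop (scene) and right crop (top) both show the white drum with a red back, white dot and black block, so this is the target. Both views put the opening at about (0.511, 0.1095), with visible radius 32–33 mm (34 expected, partly hidden by the rim) and reach 0.52 m. I'll shut the gripper, hover, and check.

Run:
```python
from h import *
ctrl.command_gripper(0.0)
a=np.radians(12)
x=np.array([np.sin(a)*-1,np.cos(a),0]);y=np.array([0,0,-1.]);z=np.cross(x,y)
R=np.c_[x,y,z]; print(np.round(R,2))
ctrl.goto([0.511,0.1095,0.19],R)
ctrl.move_l([0.511,0.1095,0.13],vel=0.15)
print(ctrl.current_t(),ctrl.current_tool_pos(),ctrl.current_grip_width(),ctrl.current_contact_force())
for n in("scene","top","wrist"): 
    im=ctrl.read_camera(n); cv2.imwrite(f"pics/{n}1.png",im)
s=cv2.imread("pics/scene1.png")[150:290,230:370];t=cv2.imread("pics/wrist1.png")
cv2.imwrite("pics/hov.png",np.hstack([cv2.resize(s,(380,384),interpolation=3),cv2.resize(t,(420,384))]))
```

```text
[[-0.21  0.   -0.98]
 [ 0.98  0.   -0.21]
 [ 0.   -1.   -0.  ]]
4.1583 [0.51117997 0.10982035 0.13035884] 0.0025030618068655223 [-1.0072544   0.04820878  0.46627043]
```

View pics/hov.png

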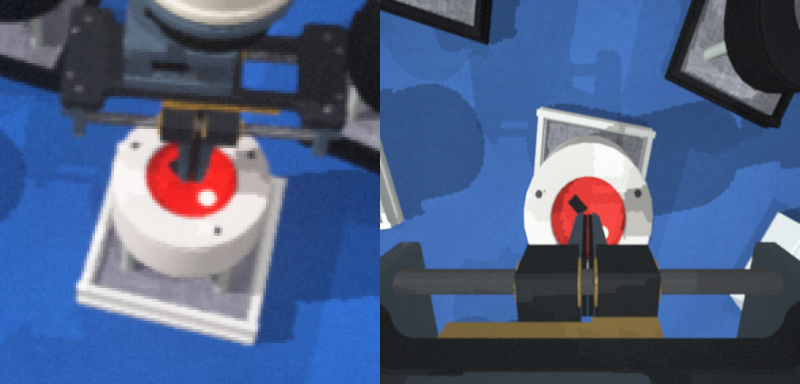

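Hover view: in the wrist half, the shut fingers (588,225) are laterally centred over the red back (588,210). Now I'll descend to contact, then press with a force guard.

Run:
```python
from h import *
P=np.array([0.511,0.1095,0])
def st(s): print(s,round(ctrl.current_t(),2),np.round(ctrl.current_tool_pos(),4),np.round(ctrl.current_contact_force(),1))
r=ctrl.move_l(P+[0,0,0.097],vel=0.05,contact_N=4); st(r)
r=ctrl.move_l(P+[0,0,0.076],vel=0.04,contact_N=28); st(r)
ctrl.sleep(0.3); st('hold')
if not r:
    ctrl.move_l(P+[0,0,0.16],vel=0.15); st('up')
for n in("scene","top"): cv2.imwrite(f"pics/{n}2.png",ctrl.read_camera(n))
s=cv2.imread("pics/scene2.png")[130:290,220:380]
cv2.imwrite("pics/s2.png",cv2.resize(s,(560,560),interpolation=3))
```

```text
True 4.88 [0.5106 0.1094 0.1004] [0.2 0.2 7.1]
False 5.66 [0.5111 0.1095 0.076 ] [ 0.6 -0.1  0.1]
hold 5.96 [0.5111 0.1095 0.0762] [0.2 0.4 0. ]
up 6.67 [0.5106 0.1095 0.1594] [ 0.1  0.6 -0.4]
```

View pics/s2.png

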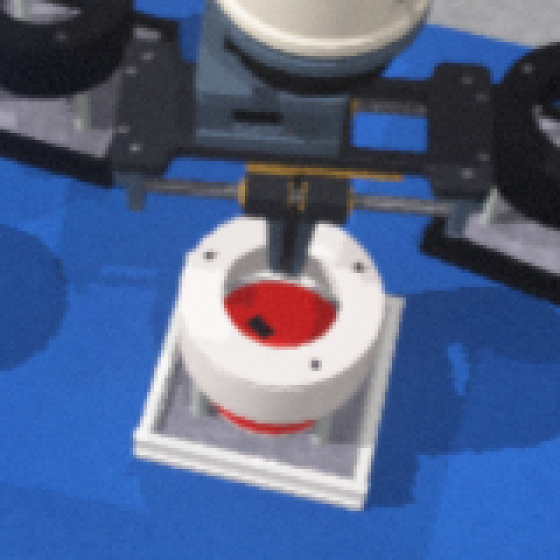

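Contact came at z = 0.100 and force fell to zero at the bottom. The crop shows red below the drum at (265,420), so the module dropped. I'll clear the arm and check that it lies flat.

Run:
```python
from h import *
ctrl.move_l([0.511,0.1095,0.22],vel=0.2)
ctrl.movej([66.664, 28.281, 77.091, 0, 74.628, -5.472])
print(ctrl.current_t())
ims={}
for n in("scene","top"): ims[n]=ctrl.read_camera(n); cv2.imwrite(f"pics/{n}3.png",ims[n])
# dot on back before/after
for n in ims: 
  for z in (.102,.054): print(n,z,np.round(proj(n,[.511,.1095,z]),1))
# visible lower red band and expected underside/back edges
a=[cv2.resize(ims[n][y-65:y+65,x-65:x+65],(395,395),interpolation=3) for n,x,y in(("scene",300,220),("top",216,178))]
cv2.imwrite("pics/s3.png",np.hstack(a))
b=[cv2.resize(ims[n],(400,300)) for n in ims]; cv2.imwrite("pics/f3.png",np.hstack(b))
```

```text
9.3
scene 0.102 [299.7 215.4]
scene 0.054 [298.2 227.1]
top 0.102 [216.3 176.7]
top 0.054 [217.9 182.5]
```

View pics/s3.png

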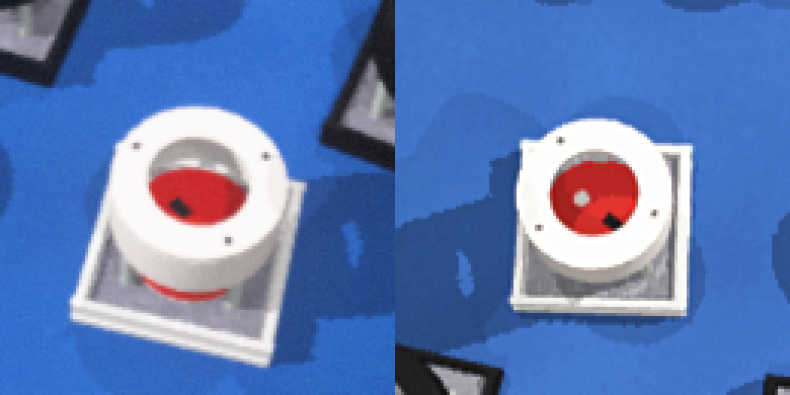

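View pics/f3.png

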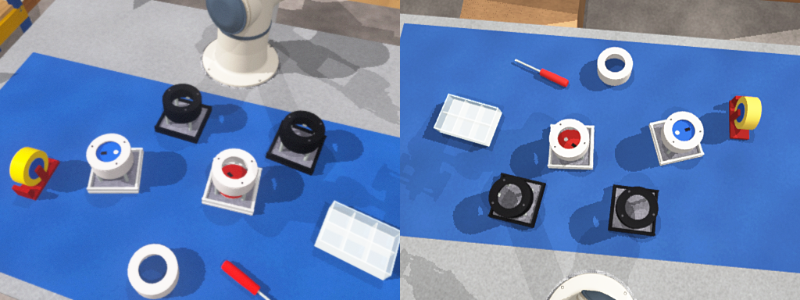

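Run:
```python
from h import *
def cam(n,uv): a=ray(n,uv,.0);b=ray(n,uv,.2); return a,(b-a)/np.linalg.norm(b-a)
def tri(u,v):
    (a,d),(b,e)=cam("scene",u),cam("top",v)
    s=np.linalg.lstsq(np.c_[d,-e],b-a,rcond=None)[0]; p,q=a+d*s[0],b+e*s[1]; return (p+q)/2,np.linalg.norm(p-q)
def black(n,c,r,f):
    im=cv2.imread(f); m=((im.max(2)<75)*255).astype(np.uint8);w=np.zeros_like(m);cv2.circle(w,c,r,255,-1);M=cv2.moments(m&w,True)
    return (M['m10']/M['m00'],M['m01']/M['m00']),M['m00']
for tag,cs,ct in (("0",(295,206),(219,180)),("3",(294,223),(222,186))):
    s,ns=black("scene",cs,6,f"pics/scene{tag}.png"); t,nt=black("top",ct,6,f"pics/top{tag}.png")
    print(tag,s,ns,t,nt,tri(s,t))
# far back edge, near lower red edge per camera: expected if flat at z=.018
im=cv2.imread("pics/scene3.png");m=red(im);w=np.zeros_like(m);cv2.circle(w,(300,225),36,255,-1);m&=w
n_,_,S,C=cv2.connectedComponentsWithStats(m);print(S[1:],C[1:])
th=np.linspace(0,2*np.pi,361)
for z in(.054,.022):
    E=np.array([proj("scene",[.511+.044*np.cos(a),.1095+.044*np.sin(a),z]) for a in th]);print(z,E.min(0),E.max(0))
# row profile of red, per column: top edge (far back rim) and bottom edge
E1=np.array([proj("scene",[.511+.044*np.cos(a),.1095+.044*np.sin(a),.054]) for a in th])
E2=np.array([proj("scene",[.511+.044*np.cos(a),.1095+.044*np.sin(a),.022]) for a in th])
for c in range(284,316,4):
    r=np.where(m[:,c])[0]
    f=lambda E,g:g(E[abs(E[:,0]-c)<1][:,1])
    print(c,r.min(),round(f(E1,np.min),1),'|',r.max(),round(f(E2,np.max),1))
```

```text
0 (294.55555555555554, 210.33333333333334) 9.0 (221.0, 180.5) 16.0 (array([0.50298148, 0.09725816, 0.10277794]), np.float64(0.0013267745438554001))
3 (293.6923076923077, 222.84615384615384) 13.0 (222.2, 185.66666666666666) 15.0 (array([0.50413566, 0.09810961, 0.0543898 ]), np.float64(0.0006138842934290045))
[[284 211  32  18 412]
 [282 246  27   8  56]] [[299.58252427 218.91019417]
 [295.375      250.98214286]]
0.054 [277.11073233 209.11780429] [319.38283224 246.11536739]
0.022 [276.76970187 216.68658238] [317.86424739 253.02681466]
284 215 212.9 | 248 248.8
288 212 210.7 | 251 251.1
292 211 209.5 | 252 252.4
296 211 209.1 | 253 253.0
300 211 209.2 | 253 253.0
304 212 209.9 | 252 252.5
308 213 211.1 | 251 251.2
312 216 213.4 | 224 248.8
```

The block on the module's back moved from z = 0.1028 to 0.0544 (0.054 expected when flat). The near red edge matches the flat prediction within 1 px. The far edge lies about 2 px lower than predicted, whereas a tilt would raise it, so I put that down to shading at the mask edge. The full view (f3) shows the blue module and everything else unmoved.

Run:
```python
from bench import ctrl
print(ctrl.current_t(),ctrl.current_contact_force()); ctrl.sign_off()
```

```text
9.4 [-0.96927723 -0.02553699  0.12561121]
the job is handed in; nothing more can be done
```

The red module is out of its white housing and, by my checks, lying flat on the foam in the tray below. I handed the job in at 9.4 s with the arm back at its start pose, touching nothing.

- **What I did:** I located the opening at about (0.511, 0.1095) from two cameras. I then pressed the red back down with shut fingers to 34 mm below the opening. Contact came at z = 0.100 m with about 7 N. The force had fallen to about zero at the bottom of the press.
- **Checks that agreed:** After the drop, the black block on the module's back measured at z = 0.0544 m, against 0.054 m expected if flat. The near lower edge of the red body matched the flat prediction to within 1 pixel. The blue module still showed at its usual place in its housing, and nothing else appeared moved.
- **Check that disagreed:** The far edge of the red back appeared about 2 pixels lower than predicted. A tilt resting on the near side would have raised that edge, so I put it down to shading at the mask edge or a small sideways shift.

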